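# Free the cam and close the whetstone holder

## Robot

A 6-joint arm with a two-finger parallel gripper is mounted at the origin on the work surface; the furniture and walls round the work are solid. World frame = base frame: x ahead of the robot, y to its left, z up, the work surface at z = 0. Lengths are in m, angles in degrees, forces in N, time in s.
With the tool pointing down it reaches from about 0.375 to 0.9 m from the base axis. Payload 3.1 kg.
Tool frame: the origin (TCP) lies between the finger pads; the fingertips stand 22 mm ahead of it and the grasp point (between the pads) lies 3 mm ahead of it; z points along the fingers, y is the line along which they close (so a half turn about z gives the same grasp; the last joint's range is limited). The gripper opens to 85 mm and grips with 20 to 120 N. Pads are 22 mm wide; open, the fingers measure 114 mm over their backs; the gripper's body (76 mm by 85 mm) begins 54 mm behind the grasp point. The pads swing forward as they close: fully open they stand 13 mm farther back than shut.
Start: joints at [52.97, 30.224, 82.088, -0, 67.689, -10.227], TCP at [0.282, 0.558, 0.253] pointing down, gripper open.
Joint ranges: [-176.69, 176.69], [-43.24, 126.21], [12.49, 139.97], [-82, 262], [0, 151.66], [-163.58, 163.58]. Speed limits (degrees/s): [159.86, 159.86, 180, 180, 180, 180].

## Interface

Orientations are given as [roll, pitch, yaw] about the fixed x, y, z axes, in that order (R = Rz(yaw) Ry(pitch) Rx(roll)).
In Python, from station import * gives the robot as it stands.
- The arm moves only by the tool arm_command, never from a script. Its argument "increments" is text: rows parted by semicolons, each of 7 numbers parted by spaces: the turn, a rotation vector about the tool's x, y, z in rad, then the shift along the tool's x, y, z in mm, then the finger opening in mm, from 0 to 85.4. A call has exactly 10 rows; each row is the pose to reach, as a shift and turn from the pose commanded when the call began, along the tool's axes at that moment; what a row does not reach only later rows make up. A row lasts 1/10 s, in which the tool goes at most 50 mm and 8.59 degrees, less where a joint would pass 70% of its speed; a pose out of reach is approached as far as the arm can. A call with a gripper value outside its range is refused whole. The fingers move at their own pace and stop on an object; "newtons" is the grip in N (left out, the last holds). Time passes only in rows, so rows that repeat a pose let the fingers close, or fill a call up. It gives the time, the measured TCP pose, the force, the opening and the grip force at its end, in the units of the state.
- get_state(): the state, without advancing time (a new reading comes with each control period).
- camera(name): name is "scene" or "top" or "wrist"; returns (picture, depth): 480x640x3 uint8, blue, green, red; 480x640 float32, m along the optical axis (not along the pixel's ray), 0 where there is no reading.
- get_calibration(name): a dict with "fx", "fy", "cx", "cy" (pixels), "k1" (the pictures are not rectified: a ray, as slopes to the right and down, at radius r is drawn at 1 + k1 r^2 times it, then the intrinsics apply), "R" (3x3) and "t" (3): a world point X has camera coordinates R X + t. Camera axes: x right, y down, z forward; pixel columns grow to the right and rows downward; lengths in m; the calibration is good to about 2 mm. A picture is of the moment at which its call begins: read the wrist's pose just before it. get_calibration takes no time and is no camera call; for the wrist camera it gives the pose at the moment of the call.
- hand_in(): hands the job in; it is judged then, once.
The state is a dict: "clock": time; "joint_pos": joint angles; "qvel": joint speeds; "joint_efforts": joint torques, N m; "tool_pos": TCP position; "orientation": TCP orientation; "wrist_force": force on the tool from outside, world axes, zero at the start; "ft_torque": the same for the moment, N m; "grip_width": opening from 0.0 (shut) to 1.0 (fully open); "finger_force": force on a finger pad.
Only numpy, scipy, OpenCV 4.12 (cv2) and the standard library are available. Lean on these libraries where they do the work, as an engineer would, in place of code of your own. Each camera call takes 0.05 s, during which the arm holds its last target. There are 200 camera calls.

## Task

The sliding jaw of the whetstone holder is held back by its eccentric cam. With the fingertips push the post on the cam's lever round, either way, until the cam is at its low point, with the lever pointing straight ahead to the stone; only then push the slide forward by its rear bar until its jaw has the stone seated square and fully home against the end stop. Do not pick up or touch the stone, and leave the ink bottle, sanding block and eraser beside the holder where they are.

Things in the scene. Friction and masses are not known exactly. Their poses are not given: they have to be found in the camera images.
- holder: The whetstone holder, fixed to the table: a wooden board 236 x 186 x 12 mm with a wooden end stop across its far end and two low dark steel guide rails (top 28 mm above the table). Origin: on the cam's vertical pivot axis, at table height. Its x axis points forward, from the slide's rear bar to the end stop; z is up. Board from x = -75 to +161 mm, y = +-93 mm.
- cam_pivot (a point): Point on the cam's vertical pivot axis, 54 mm above the table, at the top of the lever's arm. Cam: a dark steel disc of radius 26 mm, 16 to 36 mm above the table, its centre 12 mm off the pivot. The lever (16 mm wide, 46 to 54 mm above the table, clear over the slide and the stone) lies over the disc's high point and points the same way.
- cam_post (a point): Middle of the upright aluminium post at the end of the cam's lever: 14 mm diameter, 54 to 94 mm above the table, 60 mm from the pivot. This is where the cam is pushed round.
- cam (a joint): Angle of the cam's lever from the holder's x axis, anticlockwise seen from above, rad. 0 (or 2 pi) = low point: lever straight ahead to the stone and end stop, slide free. pi = high point, lever straight back over the rear bar. Starts between 2.0 and 4.3 and may be turned either way; stops end the turn 0.25 rad past the low point each way (-0.25 and 6.53). Stiff: about 2.5 N at the post; stays where it is left.
- slide (a joint): Travel of the follower slide along the holder's x axis, m. Starts between -0.006 and 0. It is home at about +0.022, when the jaw has pressed the stone against the end stop. Friction about 2.5 N; stays where it is left. The cam lets it pass the start by at most 8 to 14 mm unless turned low. Forced against a cam that is not low, it pushes the cam round, which is wrong.
- slide_rear (a point): Middle of the rear (pushed) face of the slide's rear bar, 30 mm above the table. The slide is an aluminium frame 124 x 116 mm round the cam; its rear bar is 116 mm wide, 18 mm thick and 13 to 42 mm above the table; its front bar is the jaw, 14 to 36 mm above the table. The face looks along the holder's -x; push it towards +x.
- end_stop (a point): Middle of the end stop's face that the stone is pressed against, 23 mm above the table, 139 mm ahead of the pivot.
- stone_mid (a point): Centre of the loose whetstone (two layers, brown and grey), 50 x 150 x 22 mm, lying on the board (12 mm) between jaw and end stop, long side across the holder; its x axis is the 50 mm side. Home when its centre is 114 mm ahead of the pivot in the holder's x and it is square to the stop.
- stone: The same whetstone; origin at the centre of its underside, x along the 50 mm side.
- bottle_mid (a point): Centre of the brown ink bottle with pale cap, 46 mm diameter, 85 mm tall, standing beside the holder. Bystander.
- sander_mid (a point): Centre of the dark sanding block, 52 x 105 x 29 mm, lying beside the holder. Bystander.
- rubber_mid (a point): Centre of the small eraser, 21 x 45 x 13 mm, lying beside the holder. Bystander.
Mind the look-alikes: they are no part of the job. Of the things like the stone, leave any that is orange or turquoise; of the rest the smaller one is meant.

How it is judged (in metres and radians):
On the way, in this order (a step that is already met when the one before it is completed fails the run):
1. the cam is turned to its low point (lever within 0.45 rad of straight ahead) with the slide still back (less than 10 mm forward) ((value of joint cam below 0.45 rad or value of joint cam above 5.833 rad) and value of joint slide below 0.01 m), for 0.2 s.
2. the slide is pushed home, the stone seated square against the end stop (value of joint slide above 0.0202 m and x of stone_mid in the frame of holder above 0.1122 m and angle between the x axis of stone and the x axis of holder, either way round below 0.04 rad), for 0.2 s.
At the end, for the whole second after the job is handed in: Cam lever within 0.45 rad of straight ahead; slide at more than 20.2 mm (home is 22); stone's centre within 1.8 mm of home along the holder and within 0.04 rad of square; stone at rest (all of step 2 and (value of joint cam below 0.45 rad or value of joint cam above 5.833 rad) and linear speed of stone below 0.02 m/s); the robot touches nothing.
It fails at once if the slide is forced forward more than 10 mm while the cam is not low (value of joint slide above 0.01 m and not (value of joint cam below 0.8 rad or value of joint cam above 5.483 rad)).
It fails at once if the stone is lifted or tipped (height (world z) of stone_mid above 0.031 m or angle between stone's own z axis and vertical above 0.2 rad).
It fails at once if the fingers touch the stone (contact force between the fingers and stone above 0.5 N).
It fails at once if the ink bottle, the sanding block or the eraser is moved by more than 15 mm (distance of any of bottle_mid, sander_mid, rubber_mid from where it was at the start of the episode above 0.015 m).
It also fails if it takes over 58 s, if anything falls off the work surface, if the arm or the gripper's body presses on something with over 40 N, if the wrist force passes 120 N, or if a joint passes its speed limit or range.

## Working session

There is one attempt and no reset: what is moved stays moved. The work goes in short steps, Python scripts to look and compute and a tool call to move; the robot and the scene stay as the last step left them, time stands still between calls to the robot, and variables do not carry over. Pictures are saved under pics/ and viewed, at most 10 in all, crops included, and the job is handed in when it is done.

Besides the shell and the picture viewer there is one more tool, called after ">>>" as a command line: name --argument value ..., lists and objects as JSON in quotes. arm_command: Moves the arm, as the interface text tells. Its arguments: {"type":"object","properties":{"increments":{"type":"string"},"newtons":{"type":"number"}},"required":["increments"]}

```bash
mkdir -p pics; cat > h.py <<'E'
from station import *
import numpy as np, cv2
def snap(n,f):
    c=get_calibration(n); p,d=camera(n); cv2.imwrite(f'pics/{f}.png',p); np.savez(f'pics/{f}.npz',p=p,d=d,**{k:np.array(v) for k,v in c.items()}); return p,d,c
def load(f): 
    z=np.load(f'pics/{f}.npz'); return z
def ray(z,u,v):
    a=np.array([(u-z['cx'])/z['fx'],(v-z['cy'])/z['fy']]); s=a.copy()
    for _ in range(20): s=a/(1+z['k1']*(s@s))
    return z['R'].T@np.array([s[0],s[1],1]), -z['R'].T@z['t']
def atz(z,u,v,h):
    r,o=ray(z,u,v); return o+r*(h-o[2])/r[2]
def dep(z,u,v):
    r,o=ray(z,u,v); return o+r*float(z['d'][int(v),int(u)])
E
python3 -c "
from h import *
snap('top','t0');snap('scene','s0');print(get_state())"
```

```text
{'clock': 0.1, 'joint_pos': array([ 5.29713575e+01,  3.02749665e+01,  8.21491441e+01,  7.78233895e-04,
        6.76902050e+01, -1.02275210e+01]), 'qvel': array([-0.05651293, -0.07863947, -0.10873489,  0.0107997 ,  0.17699133,
        0.01111201]), 'joint_efforts': array([-5.47035688e-04, -4.43305492e+01, -1.78585696e+01, -2.18236505e-04,
        3.93921684e-03,  1.09280077e-05]), 'tool_pos': array([0.2814124 , 0.55738424, 0.25241666]), 'orientation': array([-1.79887628e+02, -2.10055435e-02,  1.53198562e+02]), 'wrist_force': array([0.17796463, 0.78009631, 0.68791487]), 'ft_torque': array([-0.04241561,  0.01033958, -0.0502336 ]), 'finger_force': 0.0, 'grip_width': 1.0022851279323917}
```

View pics/t0.png

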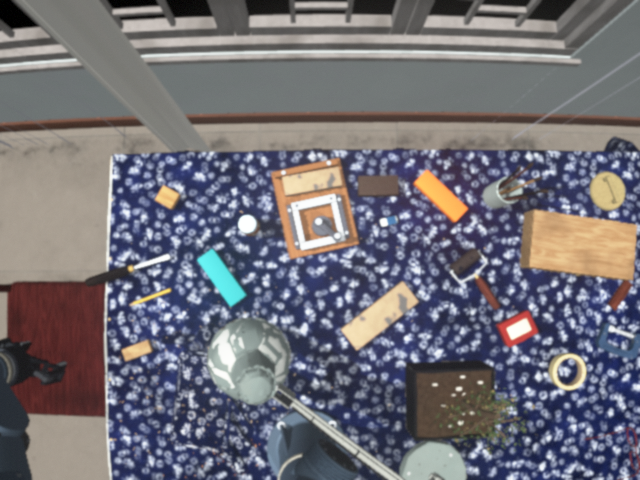

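View pics/s0.png

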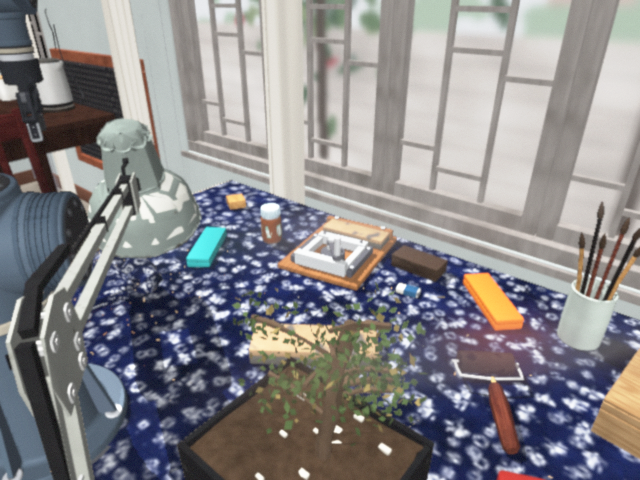

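The top view shows the holder at about (315,208), with the end stop away from the robot, the lever pointing down-right, the bottle at (248,225), the sander at (378,186) and the eraser at (388,221). Next is an enlarged crop.

```bash
python3 -c "
from h import *
z=load('t0')
c=z['p'][150:270,230:410]; cv2.imwrite('pics/c0.png',cv2.resize(c,None,fx=4.4,fy=4.4,interpolation=cv2.INTER_CUBIC))
print(z['fx'],z['k1'],-z['R'].T@z['t'])
for n,u,v in [('bottle',248,225),('sand',378,186),('rub',388,221),('lamp',250,360),('base',310,450),('cyan',222,277),('holder',315,208),('lamptop',285,395),('lamparm',340,430),('tan',380,316),('plant',410,370)]: print(n,dep(z,u,v).round(3))
"
```

```text
465.83029867177953 -0.11371540174350658 [ 0.44650647 -0.01406928  1.22167632]
bottle [0.574 0.135 0.087]
sand [ 0.678 -0.195  0.03 ]
rub [ 0.588 -0.221  0.015]
lamp [0.285 0.105 0.304]
base [ 0.099 -0.01   0.285]
cyan [0.447 0.212 0.022]
holder [ 0.624 -0.03   0.018]
lamptop [0.21  0.038 0.282]
lamparm [ 0.05  -0.087  0.016]
tan [ 0.343 -0.192  0.034]
plant [ 0.213 -0.257  0.076]
```

View pics/c0.png

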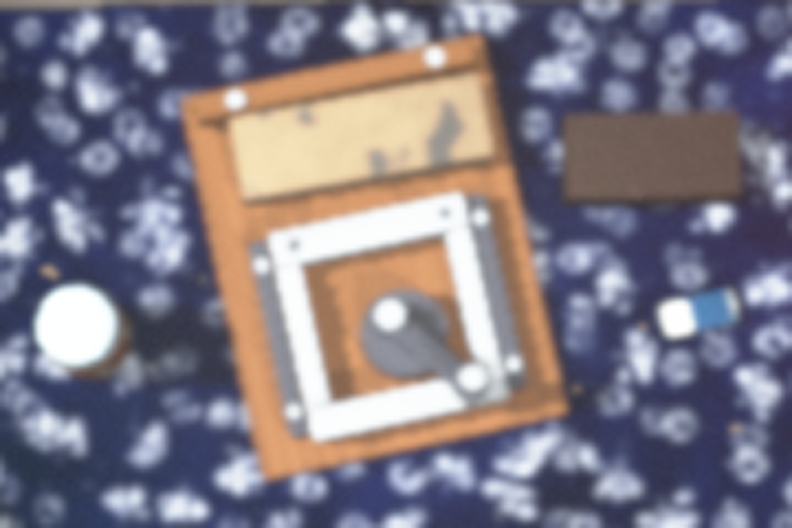

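```bash
python3 -c "
from h import *
z=load('t0')
g=lambda u,v,h: atz(z,230+(u+.5)/4.4-.5,150+(v+.5)/4.4-.5,h)[:2]
print('bl',g(268,478,.012),'br',g(570,410,.012),'rails',[g(*a,.028) for a in((262,263),(292,411),(480,216),(514,363))])
x=g(262,263,.028)-g(292,411,.028)+g(480,216,.028)-g(514,363,.028); y=g(268,478,.012)-g(570,410,.012)
print(np.degrees(np.arctan2(x[1],x[0])),np.degrees(np.arctan2(-y[0],y[1])))
th=(np.arctan2(x[1],x[0])+np.arctan2(-y[0],y[1]))/2; R=np.array([[np.cos(th),-np.sin(th)],[np.sin(th),np.cos(th)]])
bm=(g(268,478,.012)+g(570,410,.012))/2
piv=bm+R@[.075,0]; print('piv from board',piv,'direct',[g(390,313,h) for h in(.054,.06)])
po=g(473,380,.094); print('post',po,R.T@(po-piv), 'dep',dep(z,230+473/4.4,150+380/4.4),dep(z,230+390/4.4,150+313/4.4))
print('rear edge',R.T@(g(315,440,.042)-piv),R.T@(g(505,398,.042)-piv))
print('stone', [R.T@(g(*a,.034)-piv) for a in((228,115),(480,70),(495,160),(245,202))])
for u,v in [(275,395),(300,412),(325,428),(350,445),(380,464)]: print(dep(z,u,v).round(3))
for u,v in [(240,325),(215,350),(230,390),(260,400),(289,360),(252,380)]: print('L',dep(z,u,v).round(3))
s=load('s0')
for u,v in [(130,160),(128,185),(80,265),(40,330),(10,310)]: print('S',dep(s,u,v).round(3))
"
```

```text
bl [0.49400527 0.03496055] br [ 0.53194347 -0.14437561] rails [array([0.61965916, 0.03665171]), array([0.53231117, 0.01992096]), array([ 0.64609459, -0.09196306]), array([ 0.55883545, -0.11033076])]
11.365776695678015 11.944697828286095
piv from board [ 0.58642794 -0.03955586] direct [array([ 0.58606322, -0.03757578]), array([ 0.58534612, -0.037455  ])]
post [ 0.54346579 -0.08212655] [-0.05067653 -0.03301361] dep [ 0.5427694  -0.08323651  0.09096529] [ 0.58420841 -0.03838462  0.06126254]
rear edge [-0.06126635  0.05961023] [-0.06109017 -0.05279573]
stone [array([0.13733565, 0.06894171]), array([ 0.1321481 , -0.08205538]), array([ 0.0775864 , -0.07876918]), array([0.08444953, 0.069999  ])]
[0.216 0.057 0.304]
[0.178 0.009 0.292]
[ 0.145 -0.04   0.291]
[ 0.113 -0.089  0.299]
[ 0.062 -0.152  0.274]
L [0.345 0.136 0.223]
L [0.293 0.188 0.232]
L [0.212 0.155 0.246]
L [0.217 0.082 0.343]
L [0.257 0.035 0.153]
L [0.255 0.095 0.35 ]
S [0.23  0.064 0.301]
S [0.199 0.023 0.281]
S [ 0.038 -0.187  0.309]
S [-0.02  -0.245  0.304]
S [-0.001 -0.059  0.22 ]
```

```bash
cat >> h.py <<'E'
from scipy.spatial.transform import Rotation as Ro
H=np.radians(11.65); P=np.array([.5862,-.0390])
def hw(x,y): return P+np.array([np.cos(H)*x-np.sin(H)*y,np.sin(H)*x+np.cos(H)*y])
def plan(wps,op=85,p0=None):
    """wps: (row, x,y,z,yaw_deg); linear interpolation, up to row 10k"""
    s=get_state(); Rm=Ro.from_euler('xyz',s['orientation'],degrees=True); y0=s['orientation'][2]%360
    k=np.array([(0,*s['tool_pos'],y0)]+[tuple(w) for w in wps],float); out=[]
    for r in range(1,11):
        w=[np.interp(r,k[:,0],k[:,i]) for i in range(1,5)]
        d=Rm.inv().apply(np.array(w[:3])-s['tool_pos'])*1000
        out.append(f"0 0 {-np.radians(w[3]-y0):.3f} {d[0]:.0f} {d[1]:.0f} {d[2]:.0f} {op}")
    print('; '.join(out))
E
python3 -c "
from h import *
print(hw(-.0507,-.033))
plan([(6,.45,.36,.32,100),(10,.51,.18,.32,75)])"
```

```text
[ 0.54320823 -0.08155817]
0 0 0.155 -40 -17 -11 85; 0 0 0.309 -80 -33 -22 85; 0 0 0.464 -120 -50 -34 85; 0 0 0.619 -160 -67 -45 85; 0 0 0.774 -200 -84 -56 85; 0 0 0.928 -239 -100 -67 85; 0 0 1.038 -273 -134 -67 85; 0 0 1.147 -307 -167 -67 85; 0 0 1.256 -340 -201 -67 85; 0 0 1.365 -374 -234 -67 85
```

>>> arm_command --increments "0 0 0.149 -40 -17 -11 85; 0 0 0.298 -80 -33 -22 85; 0 0 0.447 -120 -50 -34 85; 0 0 0.596 -160 -67 -45 85; 0 0 0.745 -200 -84 -56 85; 0 0 0.89 -239 -100 -67 85; 0 0 1.03 -273 -134 -67 85; 0 0 1.14 -307 -167 -67 85; 0 0 1.25 -340 -201 -67 85; 0 0 1.365 -374 -234 -67 85"

```text
clock: 1.1
tool_pos: [0.51, 0.1785, 0.32]
orientation: [-180.0, 0.0, 74.7]
wrist_force: [1.0, 0.6, -0.8]
grip_width: 0.992
finger_force: 0.0
```

```bash
python3 -c "
from h import *
s=get_state();print(s['tool_pos'],s['orientation'],s['wrist_force'])
plan([(7,.543,-.082,.24,44.7),(9,.543,-.082,.18,44.7)],36)"
```

```text
[0.50999921 0.17846961 0.31998585] [-1.79953620e+02  1.51315488e-02  7.47271705e+01] [ 1.01608166  0.58127617 -0.84986505]
0 0 0.075 -35 14 11 36; 0 0 0.150 -69 29 23 36; 0 0 0.225 -104 43 34 36; 0 0 0.299 -139 57 46 36; 0 0 0.374 -173 72 57 36; 0 0 0.449 -208 86 69 36; 0 0 0.524 -243 101 80 36; 0 0 0.524 -243 101 110 36; 0 0 0.524 -243 101 140 36; 0 0 0.524 -243 101 140 36
```

>>> arm_command --increments "0 0 0.075 -35 14 11 36; 0 0 0.150 -69 29 23 36; 0 0 0.225 -104 43 34 36; 0 0 0.299 -139 57 46 36; 0 0 0.374 -173 72 57 36; 0 0 0.449 -208 86 69 36; 0 0 0.524 -243 101 80 36; 0 0 0.524 -243 101 110 36; 0 0 0.524 -243 101 140 36; 0 0 0.524 -243 101 140 36"

```text
clock: 2.1
tool_pos: [0.5416, -0.08, 0.1765]
orientation: [-179.5, 0.2, 44.9]
wrist_force: [0.1, 0.5, 0.3]
grip_width: 0.423
finger_force: 0.0
```

```bash
python3 -c "
from h import *
s=get_state();print(s['tool_pos'],s['orientation'],s['wrist_force'],s['grip_width'])
snap('wrist','w1')"
```

```text
[ 0.54158135 -0.08004245  0.17646898] [-179.48396582    0.24069657   44.90282893] [0.08501504 0.46403443 0.33390542] 0.42300217239486704
```

View pics/w1.png

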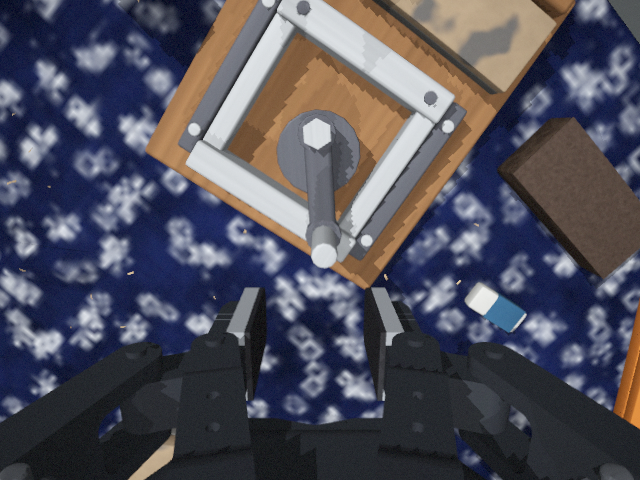

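The wrist view shows the post top at (323,256), the pivot nut at (317,133), and the open fingertips at columns 250 and 385 either side of the post's line.

```bash
python3 -c "
from h import *
z=load('w1')
po=atz(z,323,256,.094)[:2]; pv=atz(z,317,133,.061)[:2]
print(po,pv,po-pv,np.linalg.norm(po-pv), 'rear L/R bar corners top',[atz(z,*a,.042)[:2] for a in ((188,165),(345,262))])
d=po-pv; print('lever world deg',np.degrees(np.arctan2(d[1],d[0])))
print(hw(-.0507,-.033))
plan([(3,*po,.12,45),(6,*po,.087,45)],36)"
```

```text
[ 0.5435105  -0.08206822] [ 0.58342154 -0.03770435] [-0.03991104 -0.04436388] 0.05967449016421141 rear L/R bar corners top [array([0.51506879, 0.00417369]), array([ 0.53930046, -0.10684143])]
lever world deg -131.97547616870145
[ 0.54320823 -0.08155817]
0 0 -0.000 -0 1 20 36; 0 0 -0.001 -1 1 39 36; 0 0 -0.001 -1 2 59 36; 0 0 -0.001 -1 2 70 36; 0 0 -0.001 -1 2 81 36; 0 0 -0.001 -1 2 92 36; 0 0 -0.001 -1 2 92 36; 0 0 -0.001 -1 2 92 36; 0 0 -0.001 -1 2 92 36; 0 0 -0.001 -1 2 92 36
```

>>> arm_command --increments "0 0 0 0 1 20 36; 0 0 0 -1 1 39 36; 0 0 0 -1 2 59 36; 0 0 0 -1 2 70 36; 0 0 0 -1 2 81 36; 0 0 0 -1 2 90 36; 0 0 0 -1 2 92 36; 0 0 0 -1 2 92 36; 0 0 0 -1 2 92 36; 0 0 0 -1 2 92 36"

```text
clock: 3.15
tool_pos: [0.5458, -0.0828, 0.0889]
orientation: [179.9, -0.0, 45.0]
wrist_force: [-1.7, 0.0, 0.3]
grip_width: 0.421
finger_force: 0.0
```

```bash
cat >> h.py <<'E'
P=np.array([.585,-.038])
def arc(a0,a1,n=10,z=.086,op=36):
    w=[]
    for i in range(1,11):
        a=a0+(a1-a0)*min(1,i/n); p=P+.06*np.array([np.cos(np.radians(a)),np.sin(np.radians(a))])
        w.append((i,*p,z,(a+180)))
    plan(w,op)
E
python3 -c "
from h import *
arc(-133,-85)"
```

```text
0 0 -0.119 -0 3 3 36; 0 0 -0.203 1 8 3 36; 0 0 -0.287 2 13 3 36; 0 0 -0.371 3 18 3 36; 0 0 -0.454 5 22 3 36; 0 0 -0.538 8 27 3 36; 0 0 -0.622 11 31 3 36; 0 0 -0.706 14 35 3 36; 0 0 -0.790 17 39 3 36; 0 0 -0.873 21 42 3 36
```

>>> arm_command --increments "0 0 -0.119 0 3 3 36; 0 0 -0.203 1 8 3 36; 0 0 -0.287 2 13 3 36; 0 0 -0.371 3 18 3 36; 0 0 -0.454 5 22 3 36; 0 0 -0.538 8 27 3 36; 0 0 -0.622 11 31 3 36; 0 0 -0.706 14 35 3 36; 0 0 -0.790 17 39 3 36; 0 0 -0.873 21 42 3 36"

```text
clock: 4.15
tool_pos: [0.5885, -0.0977, 0.0854]
orientation: [-179.8, -0.0, 95.2]
wrist_force: [-3.7, -2.8, -0.2]
grip_width: 0.419
finger_force: 1.8
```

```bash
python3 -c "
from h import *
s=get_state();print(s['tool_pos'],s['orientation'],s['wrist_force'])
p,d,c=snap('top','t1'); cv2.imwrite('pics/c1.png',cv2.resize(p[150:270,230:410],None,fx=4.4,fy=4.4,interpolation=cv2.INTER_CUBIC))
arc(-86,-38)"
```

```text
[ 0.58847834 -0.09772678  0.08541092] [-1.79794990e+02 -1.55604470e-02  9.52194998e+01] [-3.6745326  -2.76763083 -0.16173351]
0 0 -0.060 0 5 -1 36; 0 0 -0.144 1 10 -1 36; 0 0 -0.228 2 14 -1 36; 0 0 -0.312 3 19 -1 36; 0 0 -0.395 5 24 -1 36; 0 0 -0.479 7 29 -1 36; 0 0 -0.563 9 33 -1 36; 0 0 -0.647 12 37 -1 36; 0 0 -0.730 15 41 -1 36; 0 0 -0.814 19 45 -1 36
```

View pics/c1.png

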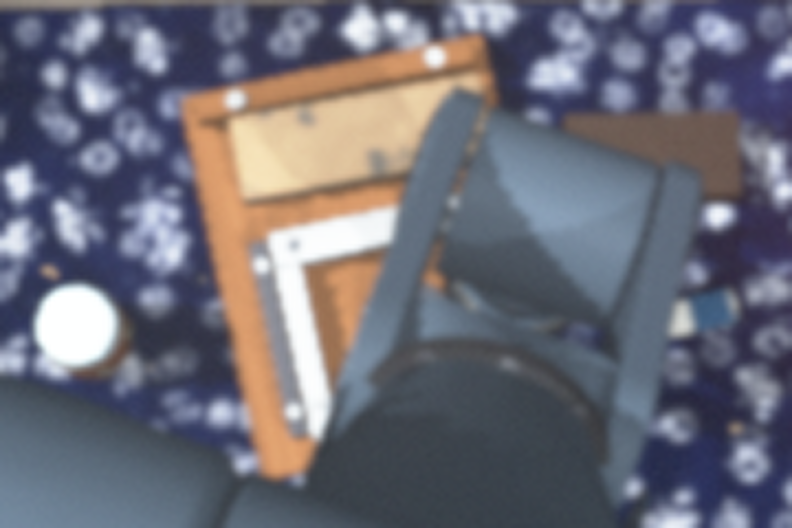

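The arm hides the cam here, but the contact force is right, so I continue the arc.

>>> arm_command --increments "0 0 -0.060 0 5 0 36; 0 0 -0.144 1 10 0 36; 0 0 -0.228 2 14 0 36; 0 0 -0.312 3 19 0 36; 0 0 -0.395 5 24 0 36; 0 0 -0.479 7 29 0 36; 0 0 -0.563 9 33 0 36; 0 0 -0.647 12 37 0 36; 0 0 -0.730 15 41 0 36; 0 0 -0.814 19 45 0 36"

```text
clock: 5.2
tool_pos: [0.6326, -0.0753, 0.0854]
orientation: [-179.9, -0.0, 141.7]
wrist_force: [-0.8, -2.3, -0.5]
grip_width: 0.421
finger_force: 1.5
```

```bash
python3 -c "
from h import *
s=get_state();print(s['tool_pos'],s['orientation'],s['wrist_force'])
p,d,c=snap('wrist','w2')
arc(-38,10)"
```

```text
[ 0.63257216 -0.07530461  0.08539862] [-1.79914161e+02 -1.83042612e-02  1.41745717e+02] [-0.80485598 -2.33823548 -0.50285278]
0 0 -0.086 1 4 -1 36; 0 0 -0.169 2 9 -1 36; 0 0 -0.253 3 14 -1 36; 0 0 -0.337 4 19 -1 36; 0 0 -0.421 6 23 -1 36; 0 0 -0.504 8 28 -1 36; 0 0 -0.588 11 32 -1 36; 0 0 -0.672 14 36 -1 36; 0 0 -0.756 17 40 -1 36; 0 0 -0.840 21 44 -1 36
```

View pics/w2.png

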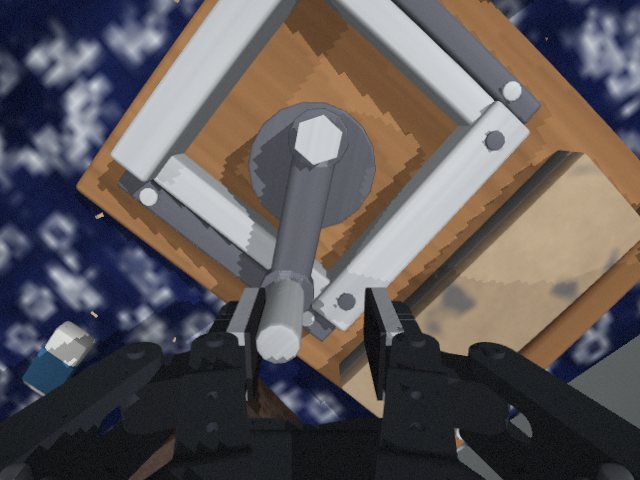

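The wrist view shows the post at (278,343), pushed by the left finger and lagging the tool by about 10°. I will go to 10° and then 22°.

>>> arm_command --increments "0 0 -0.086 1 4 0 36; 0 0 -0.169 2 9 0 36; 0 0 -0.253 3 14 0 36; 0 0 -0.337 4 19 0 36; 0 0 -0.421 6 23 0 36; 0 0 -0.504 8 28 0 36; 0 0 -0.588 11 32 0 36; 0 0 -0.672 14 36 0 36; 0 0 -0.756 17 40 0 36; 0 0 -0.840 21 44 0 36"

```text
clock: 6.25
tool_pos: [0.6453, -0.0283, 0.0856]
orientation: [-179.9, 0.2, -170.2]
wrist_force: [1.9, -2.3, -2.2]
grip_width: 0.421
finger_force: 1.7
```

```bash
python3 -c "
from h import *
s=get_state();print(s['tool_pos'],s['orientation'],s['wrist_force'])
arc(10,22,4)"
```

```text
[ 0.64529053 -0.02827065  0.08562708] [-179.86339732    0.17992695 -170.21082478] [ 1.94811342 -2.26596523 -2.20355945]
0 0 -0.056 1 4 -0 36; 0 0 -0.108 1 7 -0 36; 0 0 -0.161 2 10 -0 36; 0 0 -0.213 2 13 -0 36; 0 0 -0.213 2 13 -0 36; 0 0 -0.213 2 13 -0 36; 0 0 -0.213 2 13 -0 36; 0 0 -0.213 2 13 -0 36; 0 0 -0.213 2 13 -0 36; 0 0 -0.213 2 13 -0 36
```

>>> arm_command --increments "0 0 -0.056 1 4 0 36; 0 0 -0.108 1 7 0 36; 0 0 -0.161 2 10 0 36; 0 0 -0.213 2 13 0 36; 0 0 -0.213 2 13 0 36; 0 0 -0.213 2 13 0 36; 0 0 -0.213 2 11 0 36; 0 0 -0.213 2 9 0 36; 0 0 -0.213 2 8 0 36; 0 0 -0.213 2 8 0 36"

```text
clock: 7.25
tool_pos: [0.6402, -0.0196, 0.0851]
orientation: [180.0, -0.0, -158.1]
wrist_force: [-0.4, 0.2, 0.6]
grip_width: 0.424
finger_force: 0.0
```

```bash
python3 -c "
from h import *
s=get_state();print(s['tool_pos'],s['orientation'],s['wrist_force'])
x,y,_=s['tool_pos']
plan([(4,x,y,.145,202),(8,*hw(-.04,0.0),.145,191.7),(10,*hw(-.11,0),.145,191.7)],0)"
```

```text
[ 0.64019086 -0.01964315  0.08508549] [ 1.79959129e+02 -4.93679510e-02 -1.58080231e+02] [-0.39652511  0.17902106  0.57472033]
0 0 -0.000 0 0 -15 0; 0 0 -0.001 0 0 -30 0; 0 0 -0.001 0 0 -45 0; 0 0 -0.001 0 0 -60 0; 0 0 0.044 24 3 -60 0; 0 0 0.088 49 5 -60 0; 0 0 0.133 73 8 -60 0; 0 0 0.178 97 11 -60 0; 0 0 0.178 132 17 -60 0; 0 0 0.178 166 23 -60 0
```

>>> arm_command --increments "0 0 0 0 0 -15 36; 0 0 0 0 0 -30 36; 0 0 0 0 0 -45 36; 0 0 0 0 0 -60 0; 0 0 0.044 24 3 -60 0; 0 0 0.088 49 5 -60 0; 0 0 0.133 73 8 -60 0; 0 0 0.178 97 11 -60 0; 0 0 0.178 132 17 -60 0; 0 0 0.178 166 23 -60 0"

```text
clock: 8.25
tool_pos: [0.4776, -0.0607, 0.1466]
orientation: [-179.9, 0.1, -168.2]
wrist_force: [0.1, -1.1, 0.4]
grip_width: 0.0
finger_force: 0.0
```

```bash
python3 -c "
from h import *
s=get_state();print(s['tool_pos'],s['orientation'],s['wrist_force'],s['grip_width'])
p,d,c=snap('wrist','w3'); snap('scene','s3')"
```

```text
[ 0.47760705 -0.06068476  0.14663537] [-1.79920735e+02  1.15884677e-01 -1.68213004e+02] [ 0.13593127 -1.14165436  0.35210568] 0.00047943310062428964
```

View pics/w3.png

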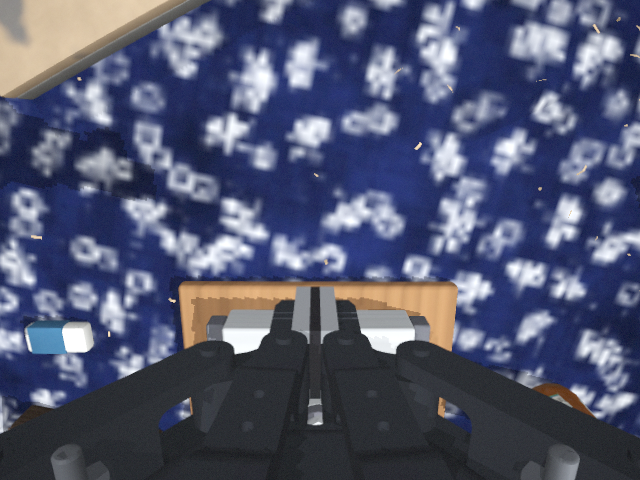

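The wrist view shows the rear bar centred under the closed fingers (column 318), with the post seen at (316,410), about straight ahead.

```bash
python3 -c "
from h import *
z=load('w3'); c,s=np.cos(H),np.sin(H); f=lambda q: np.array([[c,s],[-s,c]])@(q[:2]-P)
print('post',f(atz(z,316,410,.094)),f(dep(z,316,410)),'edge',f(atz(z,250,330,.042)),f(atz(z,385,331,.042)),'board',f(atz(z,318,283,.012)))
print(hw(-.09,0))
plan([(2,*hw(-.10,0),.12,191.7),(6,*hw(-.09,0),.044,191.7)],0)"
```

```text
post [-0.04600514 -0.00056444] [-0.01233613 -0.00037028] edge [-0.0616148  -0.03942379] [-0.06118479  0.0401816 ] board [-0.07978813  0.00076564]
[ 0.49685405 -0.05617394]
0 0 -0.000 -7 -1 13 0; 0 0 -0.000 -14 -2 26 0; 0 0 -0.000 -17 -2 45 0; 0 0 -0.000 -20 -2 64 0; 0 0 -0.000 -22 -2 83 0; 0 0 -0.000 -25 -2 102 0; 0 0 -0.000 -25 -2 102 0; 0 0 -0.000 -25 -2 102 0; 0 0 -0.000 -25 -2 102 0; 0 0 -0.000 -25 -2 102 0
```

That pixel was the pivot nut, not the post, so I check the lever in the scene view.

```bash
python3 -c "
from h import *
z=load('s3'); cv2.imwrite('pics/c3.png',cv2.resize(z['p'][190:310,250:410],None,fx=5,fy=5,interpolation=cv2.INTER_CUBIC))"
```

```text
(no output)
```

View pics/c3.png

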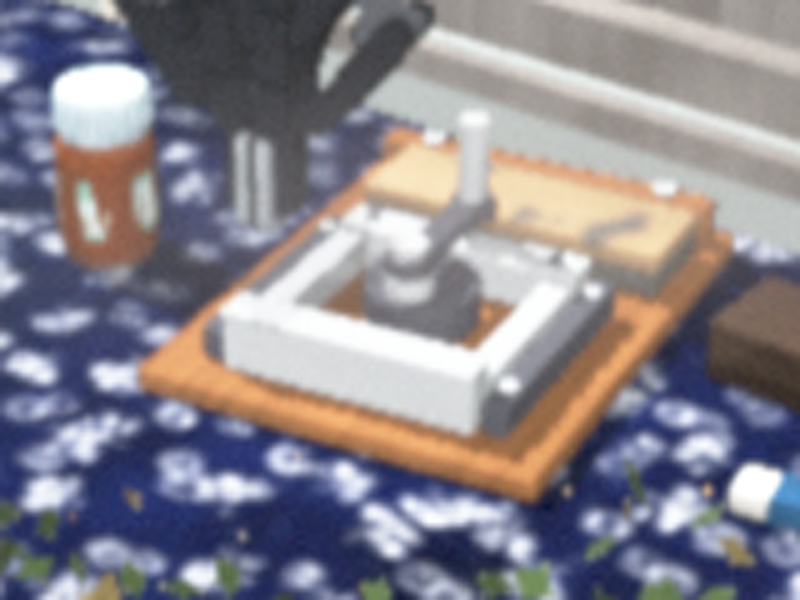

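The scene crop shows the post top at (474,118), with the lever pointing forward to the stone.

```bash
python3 -c "
from h import *
z=load('s3'); c,s=np.cos(H),np.sin(H); f=lambda q: np.array([[c,s],[-s,c]])@(q[:2]-P)
q=f(atz(z,250+474/5,190+118/5,.094)); print(q,np.arctan2(q[1],q[0]))"
```

```text
[ 0.05581638 -0.0027176 ] -0.04864986415865948
```

>>> arm_command --increments "0 0 0 -7 -1 13 0; 0 0 0 -14 -2 26 0; 0 0 0 -17 -2 45 0; 0 0 0 -20 -2 64 0; 0 0 0 -22 -2 83 0; 0 0 0 -25 -2 102 0; 0 0 0 -25 -2 102 0; 0 0 0 -25 -2 102 0; 0 0 0 -25 -2 102 0; 0 0 0 -25 -2 102 0"

```text
clock: 9.35
tool_pos: [0.5037, -0.0574, 0.0444]
orientation: [-179.9, 0.1, -168.2]
wrist_force: [0.4, -0.1, 0.7]
grip_width: -0.001
finger_force: 0.0
```

```bash
python3 -c "
from h import *
s=get_state();print(s['tool_pos'],s['orientation'],s['wrist_force'])
plan([(6,*hw(-.065,0),.044,191.7),(10,*hw(-.06,0),.044,191.7)],0)"
```

```text
[ 0.50369409 -0.05741531  0.04444336] [-1.79934978e+02  1.08919130e-01 -1.68240487e+02] [ 0.35753768 -0.1181093   0.68037686]
0 0 0.000 -3 0 0 0; 0 0 0.000 -6 1 0 0; 0 0 0.001 -9 1 0 0; 0 0 0.001 -12 2 0 0; 0 0 0.001 -15 2 0 0; 0 0 0.001 -19 3 0 0; 0 0 0.001 -20 3 0 0; 0 0 0.001 -21 3 0 0; 0 0 0.001 -22 3 0 0; 0 0 0.001 -24 3 0 0
```

>>> arm_command --increments "0 0 0 -4 0 0 0; 0 0 0 -8 0 0 0; 0 0 0 -11 1 0 0; 0 0 0 -14 1 0 0; 0 0 0 -17 1 0 0; 0 0 0 -20 1 0 0; 0 0 0 -22 1 0 0; 0 0 0 -24 1 0 0; 0 0 0 -26 1 0 0; 0 0 0 -28 1 0 0"

```text
clock: 10.35
tool_pos: [0.5299, -0.0503, 0.0432]
orientation: [180.0, -0.1, -168.2]
wrist_force: [-2.4, 0.3, 1.4]
grip_width: 0.0
finger_force: 1.3
```

>>> arm_command --increments "0 0 0 -1 0 0 0; 0 0 0 -1 0 0 0; 0 0 0 -2 0 0 0; 0 0 0 -2 0 0 0; 0 0 0 -3 0 0 0; 0 0 0 -3 0 0 0; 0 0 0 -4 0 0 0; 0 0 0 -4 0 0 0; 0 0 0 -5 0 0 0; 0 0 0 -5 0 0 0"

```text
clock: 11.35
tool_pos: [0.535, -0.0495, 0.0433]
orientation: [180.0, -0.0, -168.2]
wrist_force: [-3.2, 0.9, -1.3]
grip_width: -0.003
finger_force: 1.3
```

>>> arm_command --increments "0 0 0 -1 0 0 0; 0 0 0 -1 0 0 0; 0 0 0 -1 0 0 0; 0 0 0 -2 0 0 0; 0 0 0 -2 0 0 0; 0 0 0 -2 0 0 0; 0 0 0 -3 0 0 0; 0 0 0 -3 0 0 0; 0 0 0 -3 0 0 0; 0 0 0 -3 0 0 0"

```text
clock: 12.35
tool_pos: [0.538, -0.0488, 0.0432]
orientation: [180.0, 0.0, -168.2]
wrist_force: [-3.8, 0.8, -1.3]
grip_width: 0.002
finger_force: 1.5
```

>>> arm_command --increments "0 0 0 -1 0 0 0; 0 0 0 -1 0 0 0; 0 0 0 -1 0 0 0; 0 0 0 -2 0 0 0; 0 0 0 -2 0 0 0; 0 0 0 -2 0 0 0; 0 0 0 -3 0 0 0; 0 0 0 -3 0 0 0; 0 0 0 -3 0 0 0; 0 0 0 -3 0 0 0"

```text
clock: 13.35
tool_pos: [0.5407, -0.0483, 0.0433]
orientation: [180.0, -0.0, -168.2]
wrist_force: [-4.7, -0.0, -1.1]
grip_width: 0.001
finger_force: 2.5
```

>>> arm_command --increments "0 0 0 -1 0 0 0; 0 0 0 -1 0 0 0; 0 0 0 -1 0 0 0; 0 0 0 -2 0 0 0; 0 0 0 -2 0 0 0; 0 0 0 -2 0 0 0; 0 0 0 -2 0 0 0; 0 0 0 -2 0 0 0; 0 0 0 -2 0 0 0; 0 0 0 -2 0 0 0"

```text
clock: 14.35
tool_pos: [0.5408, -0.0482, 0.0433]
orientation: [179.9, -0.3, -168.2]
wrist_force: [-9.0, -4.2, 0.9]
grip_width: -0.004
finger_force: 4.7
```

```bash
python3 -c "
from h import *
snap('scene','s4')
z=load('s4'); cv2.imwrite('pics/c4.png',cv2.resize(z['p'][190:310,250:410],None,fx=5,fy=5,interpolation=cv2.INTER_CUBIC))"
```

```text
(no output)
```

View pics/c4.png

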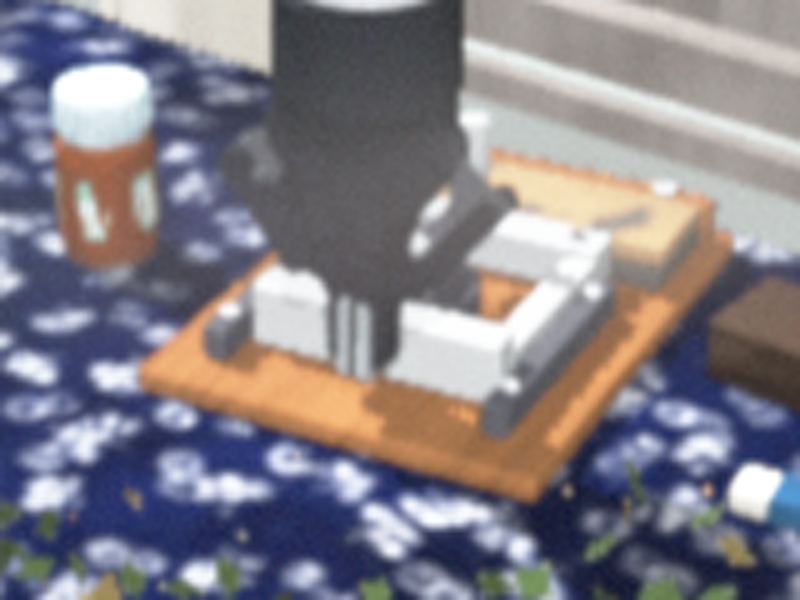

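The crop shows the slide forward, the jaw on the stone and the stone at the stop. Motion has stalled as the force rose, so the slide is home. I will press a bit more to seat it and then retreat.

>>> arm_command --increments "0 0 0 -1 0 0 0; 0 0 0 -2 0 0 0; 0 0 0 -3 0 0 0; 0 0 0 -4 0 0 0; 0 0 0 -4 0 0 0; 0 0 0 -4 0 0 0; 0 0 0 -4 0 0 0; 0 0 0 -4 0 0 0; 0 0 0 -4 0 0 0; 0 0 0 -4 0 0 0"

```text
clock: 15.4
tool_pos: [0.5409, -0.0481, 0.0433]
orientation: [179.9, -0.7, -168.1]
wrist_force: [-17.6, -10.1, 7.4]
grip_width: 0.003
finger_force: 9.1
```

>>> arm_command --increments "0 0 0 10 0 0 0; 0 0 0 25 0 0 0; 0 0 0 40 0 0 0; 0 0 0 45 0 -30 0; 0 0 0 50 0 -70 0; 0 0 0 50 0 -110 0; 0 0 0 50 40 -150 0; 0 0 0 50 -10 -180 0; 0 0 0 50 -60 -200 0; 0 0 0 50 -110 -200 0"

```text
clock: 16.4
tool_pos: [0.5231, -0.1568, 0.2478]
orientation: [-179.5, 0.7, -168.0]
wrist_force: [0.4, -0.0, -0.9]
grip_width: -0.0
finger_force: 0.0
```

```bash
python3 -c "
from h import *
print(get_state()['tool_pos'])
p,d,c=snap('top','t5'); cv2.imwrite('pics/c5.png',cv2.resize(p[150:270,230:410],None,fx=4.4,fy=4.4,interpolation=cv2.INTER_CUBIC))"
```

```text
[ 0.52312488 -0.15676021  0.24775394]
```

View pics/c5.png

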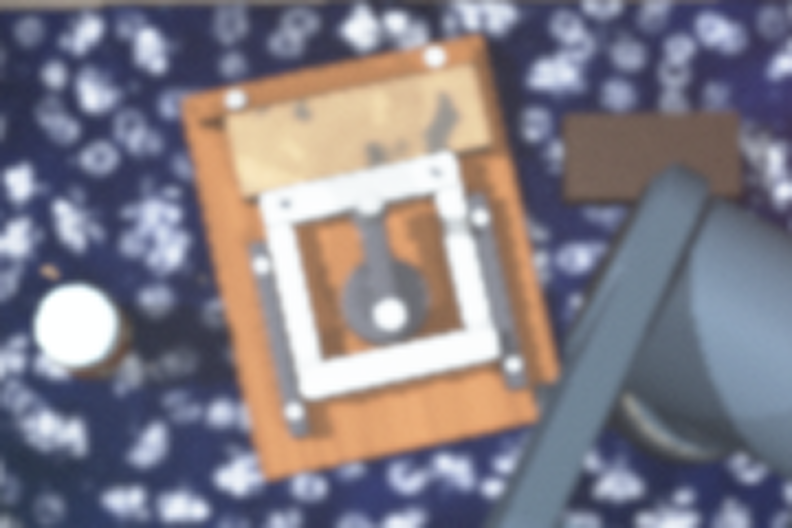

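The final view shows the lever straight ahead, the jaw flush against the stone and the stone at the stop. The rear bar moved about 24 mm, and the bottle, sander and eraser are undisturbed.

```bash
python3 -c "
from station import *
print(hand_in())"
```

```text
the job is handed in; nothing more can be done
None
```

I turned the cam to its low point, pushed the slide until it stalled at about 20 N with the stone square against the end stop, and handed the job in at about 16.5 s; no verdict was returned.

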